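# Square a loaded pulp tray into the bench fence

### The arm

A 6-joint arm with a two-finger parallel gripper is mounted at the origin on the work surface. World frame = base frame: x ahead of the robot, y to its left, z up, the work surface at z = 0. Lengths are in mm, angles in rad, forces in N, time in s.
With the tool pointing down it reaches from about 300 to 775 mm from the base axis. Payload 14.6 kg.
Tool frame: the origin (TCP) lies on the centre line of the jaws, within the pads' length; the fingertips stand 19 mm ahead of it and the grasp point (between the pads) is the TCP (bot.tip_reach is the distance from the TCP to the fingertips, in mm); y points along the fingers, x is the direction in which the jaws open and shut, and the axes are right-handed (so a half turn about y gives the same grasp; the last joint's range is limited). The gripper opens to 85 mm and grips with 20 to 120 N. Pads are 22 mm wide; open, the fingers measure 114 mm over their backs; the gripper's body (76 mm by 85 mm) begins 54 mm behind the grasp point. The pads swing forward as they close: fully open they stand 13 mm farther back than shut.
Start: joints at [1.176, 0.3, 1.521, -0, 1.321, -0.067], TCP at [177.076, 520.705, 210.381] pointing down, gripper open.
Joint ranges: [-3.03, 3.03], [-0.79, 2.21], [0.23, 2.52], [-1.04, 4.18], [0, 3.07], [-2.55, 2.55]. Speed limits (rad/s): [2.22, 2.22, 2.57, 3.14, 3.14, 3.14].

### API

Orientations are given as a unit quaternion [w, x, y, z].
In Python, from rig import bot gives the robot as it stands. Calls block until the motion is done:
- bot.move_to(position, orientation): joint-space move of the TCP to a pose.
- bot.servo_line(position, attitude=None, speed=150, until_force=None): straight line of the TCP; attitude=None keeps the orientation; speed is the mean speed in mm/s. With until_force (N) it stops when the force on the tool has changed by that much, and returns True; else False.
- bot.move_joints(angles): joint-space move.
- bot.move_gripper(opening, grip_force=None): finger opening in mm; grip_force is the grip in N (None keeps the last); returns when the fingers have stopped.
- bot.dwell(seconds).
- bot.ik(position, orientation): joint angles nearest the present ones, or None.
- bot.read_state(): the state.
- bot.read_camera(name): name is "scene" or "top" or "wrist"; returns a dict with "image" (384x512x3 uint8, blue, green, red), "depth" (384x512 float32, mm along the optical axis (not along the pixel's ray), 0 where there is no reading), "fovy" (degrees; the focal length in pixels is half the picture's height over the tangent of half this angle, whatever the lens; pixels are square), "cx", "cy" (the principal point, pixels), "eye" and "attitude" of the camera in the world; the wrist camera has in their place "mount" (4x4, takes a point from camera to tool coordinates, whose origin is the TCP and whose axes are the tool frame's). Camera axes: x right, y down, z forward; pixel columns grow to the right and rows downward; lengths in mm; the calibration is good to about 2 mm. The wrist camera is an equidistant fisheye: a pixel r from the principal point sees the ray r / f radians off the axis. A picture is of the moment at which its call begins: read the wrist's pose just before it.
A pose or a line that the arm cannot do raises bot.MotionError and nothing moves.
- bot.finish_job(): hands the job in, once; it reports no verdict.
The state is a dict: "clock": time; "joint_positions": joint angles; "qvel": joint speeds; "effort": joint torques, N m; "ee_pos": TCP position; "tool_rot": TCP orientation; "ft_force": force on the tool from outside, world axes, zero at the start; "moment": the same for the moment, N m; "grip_width": finger opening in mm.
Only numpy, scipy, OpenCV 4.12 (cv2) and the standard library are available. Lean on these libraries where they do the work, as an engineer would, in place of code of your own. Each camera call takes 0.05 s, during which the arm holds its last target.

### The job

Slide the loaded moulded-pulp tray along the packing bench until it sits square and snug in the corner of the fence, ready for its lid: one long side tight along the aluminium rail and one end tight against the stop. Only push it: do not lift or tip the tray and do not touch the brass filter lying in it. Leave the bottle, the roll of tape and the brass fitting where they stand, and finish with the hand clear.

Things in the scene. Friction and masses are not known exactly. Their poses are not given: they have to be found in the camera images.
- rail: Fixed fence: slotted aluminium profile 45 mm deep (x), 45 high, 568 long (y), lying roughly crosswise beyond the tray. Origin: middle of its straight front face (towards robot and tray), at bench level. y runs along it, to the robot's left; x points away from the robot, square to the face. It fills x 0 to 45 mm; brackets behind reach x = 85. Place and yaw vary.
- stop: Fixed end stop clamped on the rail: aluminium plate 12 mm thick, 45 high, standing out 125 mm from the rail's front face towards the robot. Origin: inside corner where the rail's face meets the stop's face, bench level. Axes as the rail's: the tray side is -y; the plate fills y 0 to 12, x -125 to 0 mm. Clamp and black knob on the rail, 80 mm high. Place along the rail varies.
- tray: Loose cream pulp tray, 150 (x) by 240 mm (y) over its rim, 42 high; with the filter about 0.8 kg. The rim, 33 to 42 mm up, is widest; walls below lie 4 mm further in. Origin: centre of underside. x points roughly to the rail, y roughly to the stop. Starts up to 0.25 rad from square, 35 mm or more from the stop, clear of the rail. Friction on the bench is 3 to 7 N; it stays where left.
- tray_corner (a point): Point on the tray: its rim corner at x = +75, y = +120 mm of the tray, 38 mm above its underside; it belongs in the fence's inside corner.
- tray_rail_end (a point): Point on the tray: its rim corner at x = +75, y = -120 mm of the tray, 38 mm up; it belongs at the rail, away from the stop.
- tray_stop_end (a point): Point on the tray: its rim corner at x = -75, y = +120 mm of the tray, 38 mm up; when the tray is home it lies in the plane of the stop's face, 150 mm from the rail (25 mm beyond the stop plate's free end).
- filter: Loose brass water filter with dark blue cup and black end knob, 196 mm long, lying along the tray's y, half sunk in its pocket; top 56 mm above the bench. Origin: on its long axis; in its place that lies at x = -18 mm of the tray, 31 mm above the tray's underside. Not to be touched.
- bottle: Bystander: dark bottle with a black cap, 66 mm across, 165 mm high, standing. Origin: centre of its underside.
- tape: Bystander: roll of brown tape lying flat, 100 mm across, 48 mm high. Origin: centre of its underside.
- fitting: Bystander: small brass pipe fitting standing upright, 38 mm across its foot, 56 mm high. Origin: centre of its underside.
Mind the look-alikes: they are no part of the job. Of the things that look like the stop, the largest one is meant.

How it is judged:
By the outcome, as a careful person would: the job done as asked, in the order asked, and still so for the second after the job is handed in, with the robot touching nothing.
It also fails if it takes over 54 s, if anything falls off the work surface, if the arm or the gripper's body presses on something with over 40 N, if the wrist force passes 120 N, or if a joint passes its speed limit or range.

## Working session

There is one attempt and no reset: what is moved stays moved. The work goes in short steps, each a Python script; the robot and the scene stay as the last script left them, time stands still between calls to the robot, and variables do not carry over. Pictures are saved under pics/ and viewed, and the job is handed in when it is done.

```bash
ls; mkdir -p pics; cat > h.py <<'E'
import numpy as np, cv2
from rig import bot
from scipy.spatial.transform import Rotation as R
def q2m(q): return R.from_quat([q[1],q[2],q[3],q[0]]).as_matrix()
E
python3 - <<'E'
from h import *
import pickle
s=bot.read_state(); print(s['clock'],s['ee_pos'],s['tool_rot'],s['ft_force'],s['grip_width'])
for n in ("scene","top"):
    c=bot.read_camera(n); cv2.imwrite(f'pics/{n}0.png',c['image']); pickle.dump(c,open(n+'0.pkl','wb'))
    print(n,c['fovy'],c['cx'],c['cy'],c['eye'],c['attitude'])
E
```

```text
pics
0.0 [176.95867843 520.47516192 209.81006455] [-0.57467527  0.57509581  0.41133965 -0.41208353] [ 0.23367867 -0.26967093  0.20649947] 85.59646025305838
scene 46.5170210478149 253.93416030181612 190.75737407698216 [1563.44114258 -210.50184489  735.89995636] [-0.36178219  0.68754892  0.55434963 -0.29847384]
top 46.77818970979638 257.3958317064119 178.34694467824428 [ 441.02509813   -2.65048443 1358.2196299 ] [ 0.0424713  -0.70189623  0.70944907 -0.04711568]
```

View pics/scene0.png

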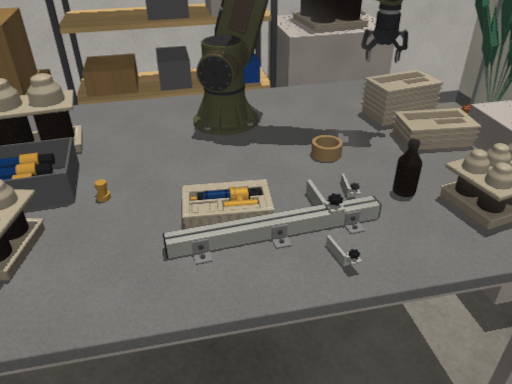

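View pics/top0.png

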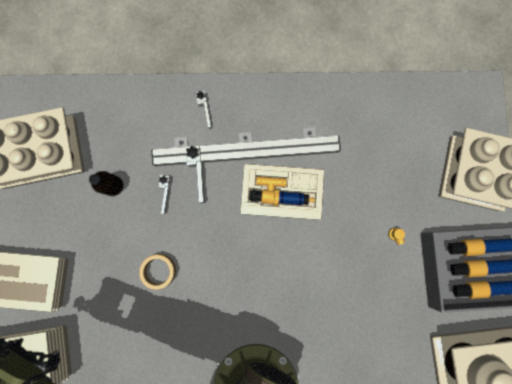

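The top view shows the rail from (152,157) to (338,144). The stop plate hangs from it at about (200,180), and the tray spans roughly (241..324, 165..218). The bottle is at (107,183), the tape at (157,271) and the fitting at (397,235). Two shorter stop look-alikes stand at (207,110) and (163,195). Next I'll measure.

```bash
cat >> h.py <<'E'
def ray(c,u,v):
    f=192/np.tan(np.radians(c['fovy'])/2)
    d=np.array([(u-c['cx'])/f,(v-c['cy'])/f,1.0]); return q2m(c['attitude'])@d
def onz(c,u,v,z):
    d=ray(c,u,v); e=np.array(c['eye']); return e+d*(z-e[2])/d[2]
def proj(c,p):
    f=192/np.tan(np.radians(c['fovy'])/2)
    k=q2m(c['attitude']).T@(np.array(p)-np.array(c['eye'])); return k[:2]/k[2]*f+[c['cx'],c['cy']]
E
python3 - <<'E'
from h import *
import pickle
c=pickle.load(open('top0.pkl','rb')); im=c['image']
cv2.imwrite('pics/topz.png',cv2.resize(im[90:230,140:340],None,fx=4,fy=4,interpolation=cv2.INTER_CUBIC))
c2=pickle.load(open('scene0.pkl','rb'))
cv2.imwrite('pics/scz.png',cv2.resize(c2['image'][160:280,150:400],None,fx=3.2,fy=3.2,interpolation=cv2.INTER_CUBIC))
hsv=cv2.cvtColor(im,cv2.COLOR_BGR2HSV)
m=((hsv[...,2]>150)).astype(np.uint8)
n,l,st,ce=cv2.connectedComponentsWithStats(m)
for i in range(1,n):
    if st[i,4]>60 and 90<ce[i][1]<300 and 100<ce[i][0]<420: 
        ys,xs=np.where(l==i); print(st[i],ce[i],cv2.minAreaRect(np.c_[xs,ys].astype(np.float32)), np.median(c['depth'][l==i]))
E
```

```text
[195  98  16  29 142] [204.20422535 109.61267606] ((204.3500213623047, 111.54999542236328), (30.990318298339844, 9.803059577941895), 71.56504821777344) 1364.9965
[ 151  120  187   36 1875] [244.02613333 141.4912    ] ((243.47052001953125, 133.9180908203125), (28.94724464416504, 186.37701416015625), 85.72415924072266) 1341.0868
[ 153  144  186   59 1432] [238.06773743 157.80167598] ((247.1021270751953, 174.22813415527344), (48.296600341796875, 185.82998657226562), 85.68397521972656) 1332.8733
[ 239  163   86   58 3531] [282.26564713 190.63976211] ((282.1844482421875, 191.4713134765625), (84.28877258300781, 53.0539436340332), 5.19442892074585) 1325.9758
[158 182  10  33 152] [163.00657895 195.78947368] ((162.5, 198.0), (32.0, 9.0), 90.0) 1330.8193
[252 224  21  12  72] [260.06944444 229.375     ] ((261.73077392578125, 230.34616088867188), (20.396076202392578, 9.805805206298828), 11.309932708740234) 1349.4385
[119 227  28  16 105] [131.46666667 234.87619048] ((131.8000030517578, 236.10000610351562), (11.62755298614502, 28.174457550048828), 63.43495178222656) 1345.2563
[394 228  13  18 162] [399.88271605 236.16666667] ((400.2647705078125, 236.558837890625), (16.73495864868164, 11.399173736572266), 75.96376037597656) 1298.2812
[294 246  37  29 300] [314.61333333 261.43666667] ((313.85540771484375, 260.7430725097656), (33.94765090942383, 26.237319946289062), 19.440034866333008) 1338.758
[179 253  30  32 319] [192.20376176 267.44514107] ((193.39012145996094, 267.826416015625), (28.555233001708984, 26.241466522216797), 73.61045837402344) 1334.6777
[138 255  36  36 516] [155.1996124  272.13953488] ((155.5, 272.5), (35.0, 35.0), 0.0) 1287.5059
```

View pics/topz.png

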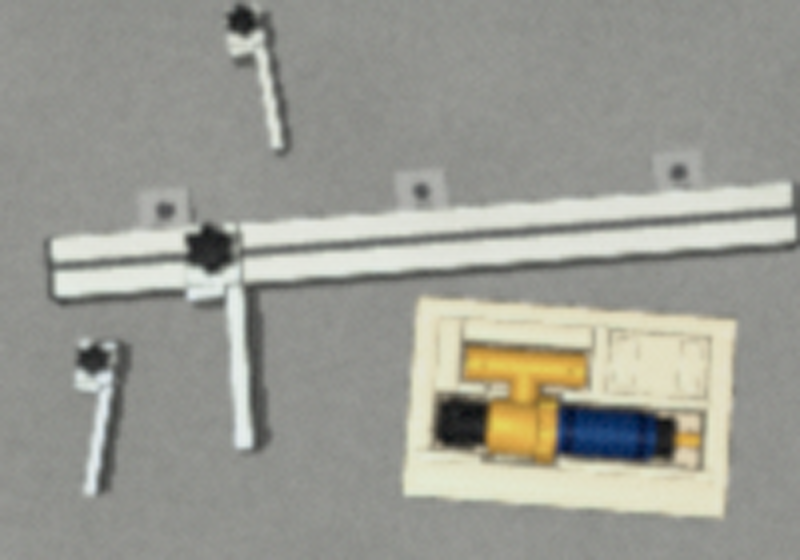

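View pics/scz.png

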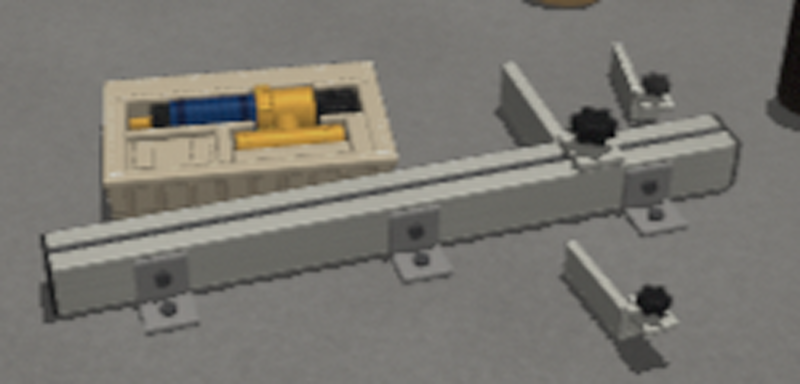

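```bash
python3 - <<'E'
from h import *
import pickle
c=pickle.load(open('top0.pkl','rb')); c2=pickle.load(open('scene0.pkl','rb'))
T=lambda x,y:(140+(x+.5)/4-.5,90+(y+.5)/4-.5)
S=lambda x,y:(150+(x+.5)/3.2-.5,160+(y+.5)/3.2-.5)
P=lambda n,zx,zy,z: (print(n,onz(c,*T(zx,zy),z).round(1)),onz(c,*T(zx,zy),z))[1]
r0=P('rail L',55,298,45);r1=P('rail R',797,244,45)
s0=P('stop in',246,285,45);s1=P('stop tip',255,447,45)
t=[P(n,*p,42) for n,p in dict(TL=(420,297),TR=(737,320),BR=(723,517),BL=(404,495)).items()]
d=r0-r1; print('rail yaw',np.arctan2(-d[0],d[1]),np.linalg.norm(d))
d=s0-s1; print('stop yaw',np.arctan2(d[1],d[0]),np.linalg.norm(d))
for a,b in((0,1),(3,2)):
    d=t[a]-t[b]; print('tray yaw',np.arctan2(-d[0],d[1]),np.linalg.norm(d))
print('w',np.linalg.norm(t[0]-t[3]),np.linalg.norm(t[1]-t[2]),'ctr',sum(t)/4)
# two-view heights
def tri(a,b):
    d1=ray(c,*T(*a));d2=ray(c2,*S(*b));e1=np.array(c['eye']);e2=np.array(c2['eye'])
    k=np.linalg.lstsq(np.c_[d1,-d2],e2-e1,rcond=None)[0]
    p,q=e1+k[0]*d1,e2+k[1]*d2; return (p+q)/2,np.linalg.norm(p-q)
# corners in scene: tray far-from-robot stop side etc.
print('TL',tri((420,297),(396,158)),'TR',tri((737,320),(105,185)),'BL',tri((404,495),(374,63)),'BR',tri((723,517),(105,82)))
print('stop tip',tri((240,447),(505,65)))
d=c['depth']
for n,(zx,zy) in dict(rail=(500,245),tray=(560,495),rail2=(300,240),stop=(244,400)).items():
    u,v=T(zx,zy); r=ray(c,u,v); print(n,(np.array(c['eye'])+r*d[int(round(v)),int(round(u))]).round(1))
for n,p,z in(('bottle',(107,183),0),('tape',(157,271),48),('fit',(397,235),56),('look',(165,212),45)): print(n,onz(c,*p,z).round())
E
```

```text
rail L [654.4 298.3  45. ]
rail R [ 689.9 -258.4   45. ]
stop in [662.9 155.7  45. ]
stop tip [541.3 148.5  45. ]
TL [652.9  25.6  42. ]
TR [ 633.1 -211.9   42. ]
BR [ 486.  -197.1   42. ]
BL [504.8  38.5  42. ]
rail yaw 0.06365520923559978 557.8317274019166
stop yaw 0.059623371313117866 121.77763541292553
tray yaw -0.08344406575857553 238.34037097759108
tray yaw -0.07950910828152948 236.41362986041221
w 148.694396378783 147.78380609825112 ctr [569.19846758 -86.23363823  42.        ]
TL (array([653.08447012,  26.6236461 ,  42.47516842]), np.float64(2.130679085865419)) TR (array([ 633.55264756, -209.80584983,   40.06921473]), np.float64(4.806620067978423)) BL (array([505.46565925,  41.31412074,  40.25521599]), np.float64(5.582862649025519)) BR (array([ 486.0783959 , -196.48122499,   42.06881902]), np.float64(1.2874148645479184))
stop tip (array([541.01622346, 157.930933  ,  44.13109618]), np.float64(3.550712941076173))
rail [691.  -34.8  46.8]
tray [503.6 -77.   40.5]
rail2 [697.4 115.7  41.3]
stop [576.8 157.3  40.6]
bottle [604. 450.   0.]
tape [341. 281.  48.]
fit [ 436. -417.   56.]
look [511. 261.  45.]
```

```bash
cat >> h.py <<'E'
YAW=0.0625; C=np.array([663.5,155.8]); XH=np.array([np.cos(YAW),np.sin(YAW)]); YH=np.array([-np.sin(YAW),np.cos(YAW)])
def pt(a,b,z): p=C+a*XH+b*YH; return [p[0],p[1],z]
def inf(p): d=np.array(p[:2])-C; return np.array([d@XH,d@YH])
def ori(xdir):  # tool x along given horizontal dir, y down
    x=np.array([xdir[0],xdir[1],0.]); y=np.array([0,0,-1.]); M=np.c_[x,y,np.cross(x,y)]
    q=R.from_matrix(M).as_quat(); return [q[3],q[0],q[1],q[2]]
def st(msg=''):
    s=bot.read_state(); p=s['ee_pos']; f=s['ft_force']
    print(msg,'t %.2f'%s['clock'],'ee',np.round(p,1),'ab',inf(p).round(1),'F',np.round(f,1),'Fab',np.round([f[:2]@XH,f[:2]@YH],1)); return s
E
python3 - <<'E'
from h import *
s=st(); print(q2m(s['tool_rot']).round(2),bot.tip_reach)
for n,d in (('x',XH),('-x',-XH),('y',YH),('-y',-YH)):
  for p in (pt(-112,-406,200),pt(-112,-406,28),pt(-75,-251,28),pt(-230,-130,28),pt(-161,-120,28)):
    j=bot.ik(p,ori(d)); print(n,np.round(p),None if j is None else np.round(j,2))
E
```

```text
t 0.10 ee [177.  520.5 209.9] ab [-462.8  394.4] F [ 0.9 -0.4 -0.3] Fab [ 0.9 -0.4]
[[ 0.32 -0.   -0.95]
 [ 0.95 -0.    0.32]
 [-0.   -1.    0.  ]] 19.0
x [ 577. -256.  200.] [-0.48  0.49  1.28 -0.    1.37 -0.54]
x [ 577. -256.   28.] [-0.48  0.67  1.43 -0.    1.05 -0.54]
x [604. -99.  28.] [-0.22  0.63  1.49 -0.    1.02 -0.29]
x [442.  12.  28.] [-0.06  0.32  1.98 -0.    0.84 -0.12]
x [510.  26.  28.] [-0.02  0.45  1.79 -0.    0.9  -0.08]
-x [ 577. -256.  200.] None
-x [ 577. -256.   28.] None
-x [604. -99.  28.] None
-x [442.  12.  28.] None
-x [510.  26.  28.] None
y [ 577. -256.  200.] [-0.48  0.49  1.28 -0.    1.37 -2.11]
y [ 577. -256.   28.] [-0.48  0.67  1.43 -0.    1.05 -2.11]
y [604. -99.  28.] [-0.22  0.63  1.49 -0.    1.02 -1.86]
y [442.  12.  28.] [-0.06  0.32  1.98 -0.    0.84 -1.69]
y [510.  26.  28.] [-0.02  0.45  1.79 -0.    0.9  -1.65]
-y [ 577. -256.  200.] [-0.48  0.49  1.28 -0.    1.37  1.03]
-y [ 577. -256.   28.] [-0.48  0.67  1.43 -0.    1.05  1.03]
-y [604. -99.  28.] [-0.22  0.63  1.49 -0.    1.02  1.29]
-y [442.  12.  28.] [-0.06  0.32  1.98 -0.    0.84  1.45]
-y [510.  26.  28.] [-0.02  0.45  1.79 -0.    0.9   1.49]
```

```bash
python3 - <<'E'
from h import *
bot.move_to(pt(-112,-406,200),ori(XH)); st('above')
cw=bot.read_camera('wrist'); cv2.imwrite('pics/w1.png',cw['image'])
bot.servo_line(pt(-112,-406,29),speed=150); st('down')
r=bot.servo_line(pt(-112,-330,29),speed=60,until_force=25); st('push1 %s'%r)
for n in('top','scene'): cv2.imwrite(f'pics/{n}1.png',bot.read_camera(n)['image'])
E
python3 -c "
import cv2;a=cv2.imread('pics/top1.png');b=cv2.imread('pics/scene1.png')
cv2.imwrite('pics/c1.png',cv2.resize(cv2.vconcat([a[100:240,140:340],b[150:290,150:350]]),None,fx=2.1*1,fy=2.1,interpolation=cv2.INTER_CUBIC))"
```

```text
above t 3.17 ee [ 577.3 -255.7  200. ] ab [-111.7 -405.3] F [ 0.2 -0.3 -0.8] Fab [ 0.2 -0.3]
down t 4.51 ee [ 577.6 -256.6   30. ] ab [-111.5 -406.3] F [-0.  -0.  -0.2] Fab [-0. -0.]
push1 False t 5.92 ee [ 572.3 -180.8   29. ] ab [-112.  -330.3] F [ 0.  -0.5 -1. ] Fab [ 0.  -0.5]
```

View pics/c1.png

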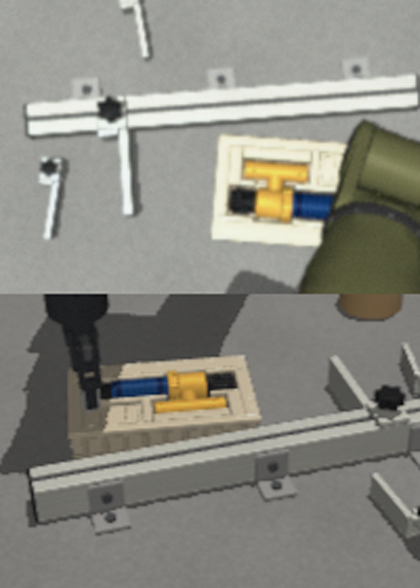

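View pics/w1.png

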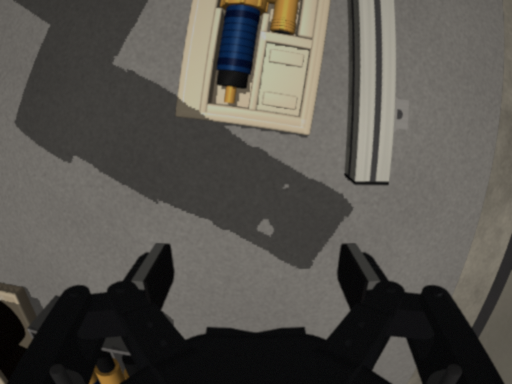

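```bash
python3 - <<'E'
from h import *
c=bot.read_camera('scene'); ct=bot.read_camera('top'); cw=bot.read_camera('wrist')
print(bot.read_state()['grip_width'])
im=cv2.resize(c['image'][150:290,150:350],None,fx=4,fy=4,interpolation=cv2.INTER_CUBIC)
for da in(-45,45):
  for z in (10,42):
    for db in(-11,11):
      p=pt(-112+da,-330+db,z); u=proj(c,p); print(da,db,z,u.round(1))
      cv2.circle(im,tuple(int(x) for x in (u-[150,150])*4+2),3,(0,0,255) if da>0 else (0,255,0),-1)
cv2.imwrite('pics/s2.png',im); cv2.imwrite('pics/w2.png',cw['image'])
E
```

```text
85.23964026059924
-45 -11 10 [185.3 202.8]
-45 11 10 [193.1 201.5]
-45 -11 42 [184.2 193.4]
-45 11 42 [192.1 192.1]
45 -11 10 [190.3 221.9]
45 11 10 [198.5 220.5]
45 -11 42 [189.2 212.2]
45 11 42 [197.6 210.8]
```

View pics/s2.png

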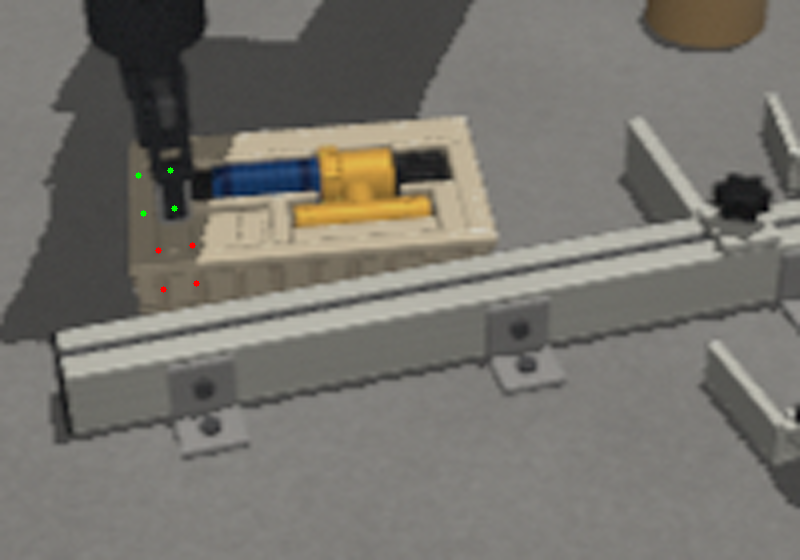

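View pics/w2.png

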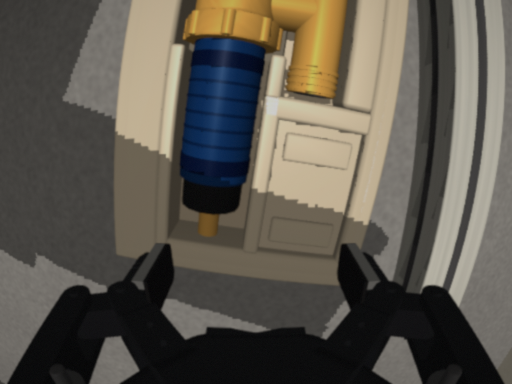

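```bash
python3 - <<'E'
from h import *
s=st()
c=bot.read_camera('scene'); d=c['depth']; e=np.array(c['eye'])
for v in range(180,212,3):
  for u in(192,194):
    p=e+ray(c,u,v)*d[v,u]; print((u,v),p.round(0),inf(p).round(0),c['image'][v,u],end=' | ')
  print()
w=bot.read_camera('wrist'); print(w['mount'],w['fovy'],w['cx'],w['cy'])
f=192/np.tan(np.radians(w['fovy'])/2); M=np.array(w['mount']); Rt=q2m(s['tool_rot'])
for (u,v) in((165,250),(160,262),(345,250),(355,262),(180,262),(335,275),(250,262),(250,300)):
    x,y=u-w['cx'],v-w['cy']; r=np.hypot(x,y); th=r/f; k=np.array([np.sin(th)*x/r,np.sin(th)*y/r,np.cos(th)]); k=k/k[2]*w['depth'][v,u]
    p=Rt@(M[:3,:3]@k+M[:3,3])+s['ee_pos']; print((u,v),p.round(0),inf(p).round(0),w['image'][v,u])
E
```

```text
t 6.17 ee [ 572.3 -180.7   29. ] ab [-112.  -330.2] F [-0.4 -0.3  1.5] Fab [-0.5 -0.3]
(192, 180) [ 642. -174.  154.] [ -42. -328.] [55 55 55] | (194, 180) [ 638. -169.  151.] [ -46. -323.] [41 40 40] | 
(192, 183) [ 643. -175.  146.] [ -41. -329.] [30 30 29] | (194, 183) [ 642. -170.  145.] [ -41. -324.] [32 30 29] | 
(192, 186) [ 643. -175.  138.] [ -41. -329.] [33 32 32] | (194, 186) [ 645. -171.  138.] [ -39. -325.] [33 29 30] | 
(192, 189) [ 619. -175.  113.] [ -65. -328.] [51 59 63] | (194, 189) [ 624. -171.  116.] [ -60. -323.] [42 45 47] | 
(192, 192) [ 642. -177.  119.] [ -42. -331.] [35 33 33] | (194, 192) [ 641. -172.  118.] [ -43. -326.] [36 34 33] | 
(192, 195) [ 644. -178.  112.] [ -40. -332.] [30 29 27] | (194, 195) [ 624. -172.   98.] [ -59. -325.] [33 31 31] | 
(192, 198) [ 628. -178.   92.] [ -56. -331.] [32 30 31] | (194, 198) [ 628. -173.   91.] [ -56. -326.] [33 31 31] | 
(192, 201) [ 626. -179.   82.] [ -58. -332.] [31 31 29] | (194, 201) [ 628. -174.   82.] [ -56. -327.] [33 31 31] | 
(192, 204) [ 630. -180.   75.] [ -54. -333.] [28 27 27] | (194, 204) [ 625. -
[... 361 characters left out ...]
38634e-04 -2.98885261e-01  9.54289046e-01 -1.63551427e+02]
 [ 3.85333566e-04 -9.54288999e-01 -2.98885193e-01  7.58109293e+01]
 [ 0.00000000e+00  0.00000000e+00  0.00000000e+00  1.00000000e+00]] 65.70646984690485 255.24519514346676 191.93774514145005
(165, 250) [ 530. -173.   73.] [-154. -320.] [10  8 10]
(160, 262) [ 529. -175.   81.] [-155. -322.] [9 8 9]
(345, 250) [ 615. -169.   71.] [ -69. -321.] [9 7 8]
(355, 262) [ 614. -167.   87.] [ -69. -319.] [12 13 13]
(180, 262) [ 529. -199.   42.] [-157. -345.] [ 82  98 107]
(335, 275) [ 623. -202.   43.] [ -63. -355.] [ 80  95 104]
(250, 262) [ 570. -195.   42.] [-115. -345.] [ 83  99 108]
(250, 300) [ 573. -256.    0.] [-116. -406.] [62 65 67]
```

```bash
python3 - <<'E'
from h import *
bot.servo_line(pt(-112,-330,80),speed=150)
bot.servo_line(pt(-112,-410,80),speed=200); s=st('back')
c=bot.read_camera('scene'); 
import pickle; pickle.dump((c,s),open('sc3.pkl','wb'))
cv2.imwrite('pics/s3.png',cv2.resize(c['image'][90:240,110:310],None,fx=4,fy=4,interpolation=cv2.INTER_CUBIC))
d=c['depth']; e=np.array(c['eye'])
# points on dark gripper in world
f=192/np.tan(np.radians(c['fovy'])/2)
v,u=np.mgrid[90:240,110:310]; 
P=np.stack([(u-c['cx'])/f,(v-c['cy'])/f,np.ones(u.shape)],-1)*d[v,u][...,None]@q2m(c['attitude']).T+e
ok=(np.linalg.norm(P[...,:2]-s['ee_pos'][:2],axis=-1)<65)&(P[...,2]>15)
for lo in range(15,200,10):
    k=ok&(P[...,2]>=lo)&(P[...,2]<lo+10); 
    if k.any(): print(lo,k.sum(),inf(P[k].mean(0)).round(0))
E
```

```text
back t 7.32 ee [ 576.8 -260.3   78.9] ab [-112.5 -409.8] F [-0.2  0.3 -0.2] Fab [-0.2  0.4]
15 1 [ -75. -358.]
35 38 [-104. -351.]
45 1 [-126. -348.]
105 3 [ -95. -411.]
115 24 [ -66. -409.]
125 29 [ -60. -409.]
135 36 [ -60. -409.]
145 10 [ -57. -409.]
155 5 [ -80. -408.]
165 11 [ -63. -413.]
175 18 [ -74. -410.]
185 21 [ -77. -410.]
195 44 [ -99. -409.]
```

View pics/s3.png

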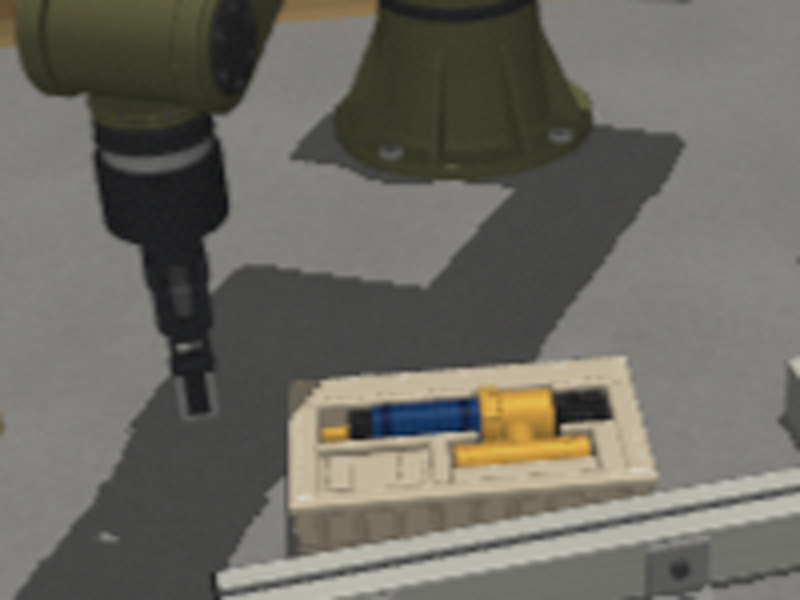

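Both the scene and wrist depths put the fingertips about 30 mm above the reported TCP. The interface says they should be below it. The fingers passed over the rim without touching it. I'll find the true tip height with a gentle touch on the bare bench.

```bash
python3 - <<'E'
from h import *
bot.servo_line(pt(-112,-410,30),speed=150); st()
r=bot.servo_line(pt(-112,-410,-34),speed=25,until_force=5); s=st('touch %s'%r)
c=bot.read_camera('scene'); cv2.imwrite('pics/s4.png',cv2.resize(c['image'][90:240,110:310],None,fx=4,fy=4,interpolation=cv2.INTER_CUBIC))
E
```

```text
t 7.85 ee [ 577.6 -260.    30.4] ab [-111.7 -409.6] F [-0.6 -0.6 -0.1] Fab [-0.6 -0.5]
touch False t 10.56 ee [ 577.4 -260.4  -33.9] ab [-112. -410.] F [-0.7  0.   0.1] Fab [-0.7  0.1]
```

View pics/s4.png

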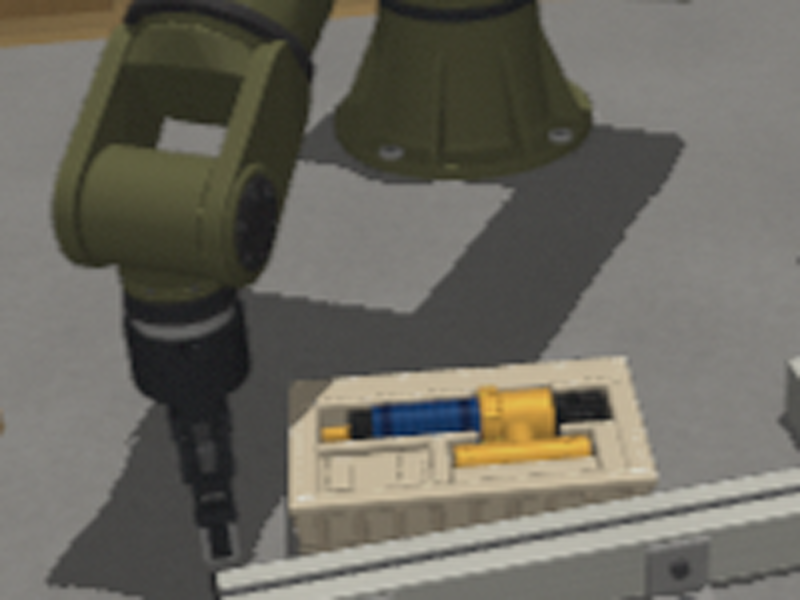

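```bash
python3 - <<'E'
from h import *
r=bot.servo_line(pt(-112,-410,-48),speed=20,until_force=4); s=st('touch %s'%r)
E
```

```text
touch True t 10.82 ee [ 577.4 -260.4  -34. ] ab [-112. -410.] F [-1.1  0.6  5.1] Fab [-1.1  0.7]
```

The bench touch came at TCP z = -34, so the fingertips stand 34 mm above the reported TCP when open. I'll work at TCP z = -20, which puts the tips about 14 mm up.

```bash
python3 - <<'E'
from h import *
bot.servo_line(pt(-115,-410,-20),speed=80); st()
r=bot.servo_line(pt(-115,-330,-20),speed=70,until_force=25); st('push %s'%r)
c=bot.read_camera('scene'); cv2.imwrite('pics/s5.png',cv2.resize(c['image'][130:280,150:350],None,fx=4,fy=4,interpolation=cv2.INTER_CUBIC))
E
```

```text
t 11.15 ee [ 574.6 -260.8  -19.2] ab [-114.7 -410.2] F [ 0.2 -0.5 -0.2] Fab [ 0.2 -0.5]
push False t 12.44 ee [ 569.4 -180.8  -19.9] ab [-115.  -330.1] F [ 0.5 -0.1 -0.1] Fab [ 0.5 -0.2]
```

View pics/s5.png

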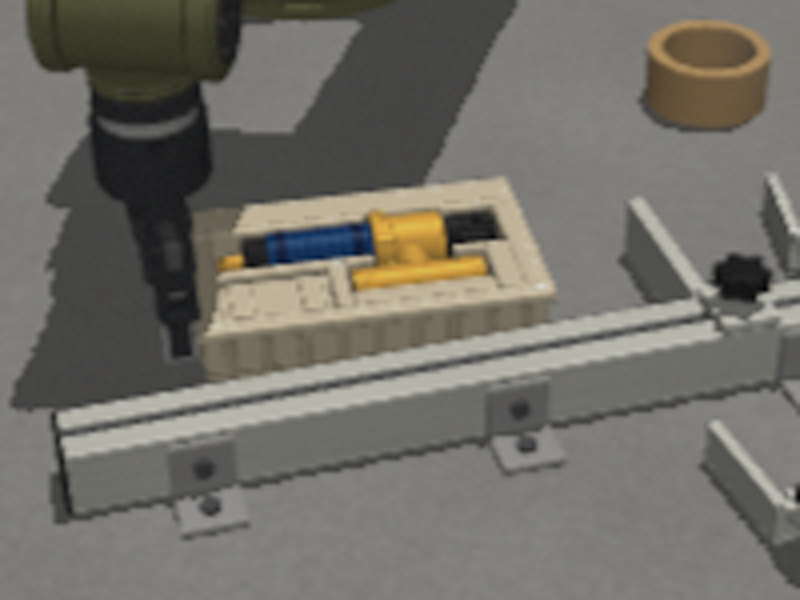

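The fingers now bear on the tray's near end, around (185,330). The tray has moved and is turning square to the rail, so I'll continue.

```bash
python3 - <<'E'
from h import *
r=bot.servo_line(pt(-115,-265,-20),speed=70,until_force=30); st('push %s'%r)
bot.servo_line(pt(-115,-290,-20),speed=120)
bot.servo_line(pt(-115,-300,60),speed=200)
bot.move_to(pt(-245,-135,60),ori(-YH)) if False else None
st()
import pickle
c=bot.read_camera('scene'); cv2.imwrite('pics/s6.png',cv2.resize(c['image'][130:280,170:370],None,fx=4,fy=4,interpolation=cv2.INTER_CUBIC))
E
```

```text
push False t 13.57 ee [ 565.2 -115.8  -20. ] ab [-115.  -264.9] F [-0.1 -0.1  0.6] Fab [-0.1 -0.1]
 t 14.47 ee [ 567.3 -150.4   59.9] ab [-115.1 -299.6] F [ 0.  -0.4 -0.7] Fab [ 0.  -0.4]
```

View pics/s6.png

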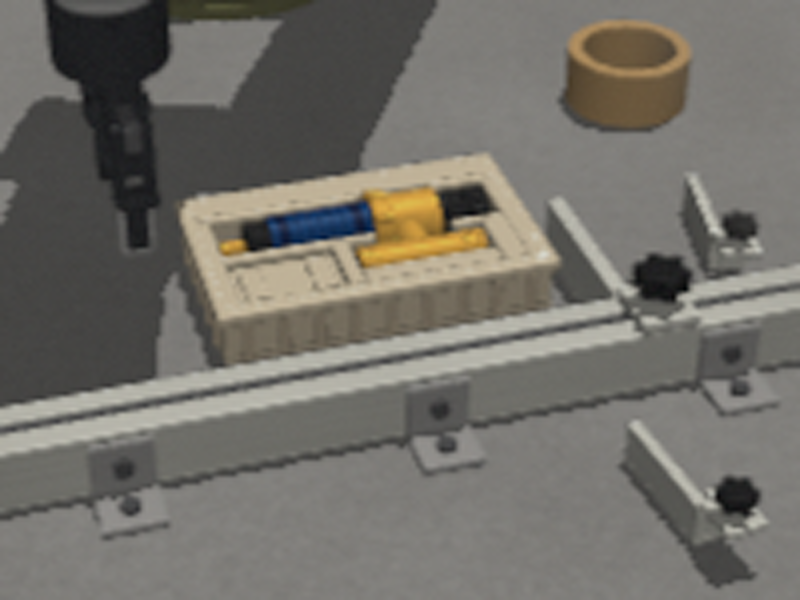

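```bash
python3 - <<'E'
from h import *
bot.servo_line(pt(-115,-300,90),speed=200)
bot.move_to(pt(-235,-132,90),ori(-YH)); st('above')
bot.servo_line(pt(-235,-132,-20),speed=180); st('down')
r=bot.servo_line(pt(-152,-132,-20),speed=50,until_force=18); s=st('push %s'%r)
w=bot.read_camera('wrist'); cv2.imwrite('pics/w7.png',w['image'])
c=bot.read_camera('scene'); cv2.imwrite('pics/s7.png',cv2.resize(c['image'][130:280,170:370],None,fx=4,fy=4,interpolation=cv2.INTER_CUBIC))
E
```

```text
above t 16.43 ee [437.3   9.2  89.8] ab [-234.9 -132.1] F [ 0.5 -0.3 -0.4] Fab [ 0.4 -0.3]
down t 17.19 ee [437.7   9.3 -19.3] ab [-234.5 -132.1] F [-0.   0.2 -0.7] Fab [0.  0.2]
push True t 18.57 ee [512.3  14.1 -20.7] ab [-159.7 -132. ] F [ 0.4  0.9 -1.1] Fab [0.5 0.8]
```

View pics/s7.png

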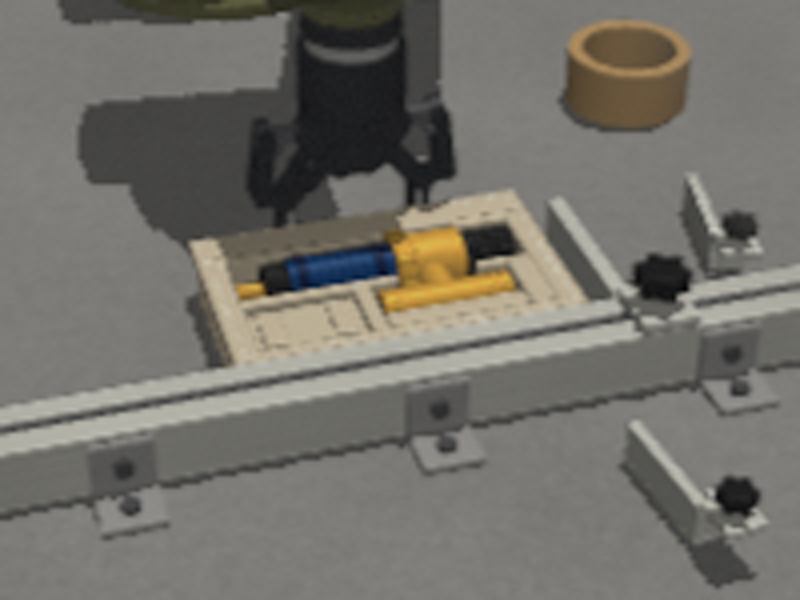

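View pics/w7.png

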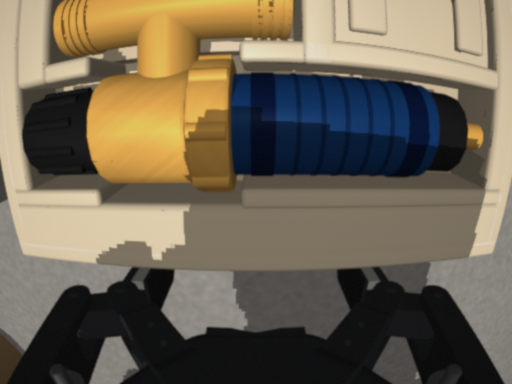

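The tray is now against the rail (contact at a = -159.7), with about 12 mm left to the stop. Next I'll push along the rail.

```bash
python3 - <<'E'
from h import *
bot.servo_line(pt(-190,-132,-20),speed=150)
bot.servo_line(pt(-215,-132,90),speed=200)
bot.move_to(pt(-80,-300,90),ori(XH)); st('above')
bot.servo_line(pt(-80,-300,-20),speed=180); st('down')
r=bot.servo_line(pt(-80,-242,-20),speed=40,until_force=18); s=st('push %s'%r)
w=bot.read_camera('wrist'); cv2.imwrite('pics/w8.png',w['image'])
c=bot.read_camera('scene'); cv2.imwrite('pics/s8.png',cv2.resize(c['image'][130:280,170:370],None,fx=4,fy=4,interpolation=cv2.INTER_CUBIC))
E
```

```text
above t 21.33 ee [ 602.2 -148.3   89.5] ab [ -80.2 -299.7] F [-0.7  0.3 -0.4] Fab [-0.6  0.3]
down t 22.09 ee [ 603.  -148.7  -18.9] ab [ -79.4 -300.1] F [ 0.3 -0.1  0.7] Fab [ 0.3 -0.1]
push True t 23.29 ee [599.2 -96.9 -20.1] ab [ -80.  -248.2] F [ 2.2 -4.2  2.5] Fab [ 1.9 -4.3]
```

View pics/s8.png

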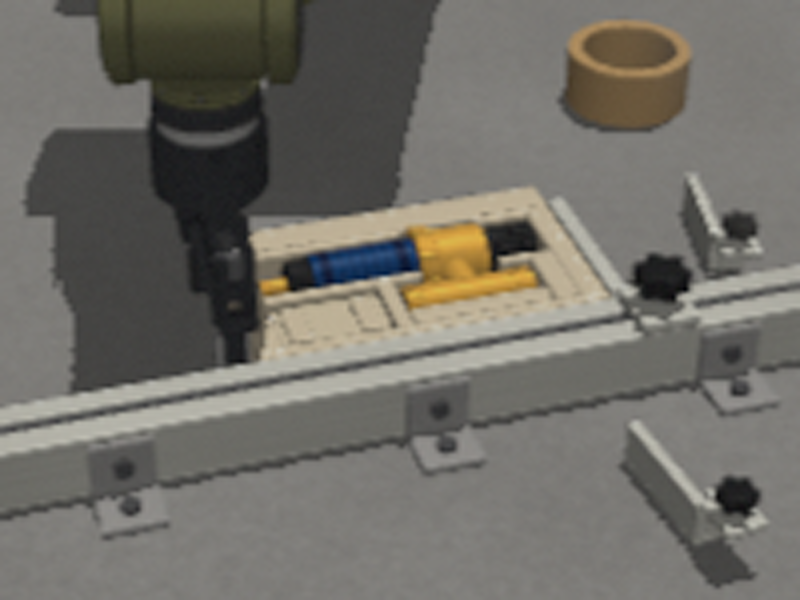

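View pics/w8.png

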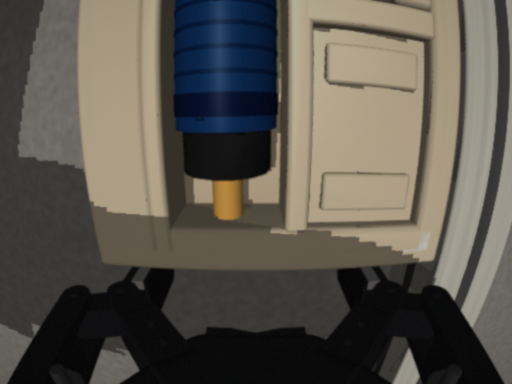

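```bash
python3 - <<'E'
from h import *
bot.servo_line(pt(-80,-275,-20),speed=150)
bot.servo_line(pt(-80,-290,90),speed=220)
bot.move_to(pt(-215,-120,90),ori(-YH)); st('above')
bot.servo_line(pt(-200,-120,-20),speed=180); st('down')
r=bot.servo_line(pt(-152,-120,-20),speed=40,until_force=20); s=st('push %s'%r)
bot.servo_line(pt(-200,-120,-20),speed=150)
bot.servo_line(pt(-215,-120,180),speed=250)
import pickle
s=st('up'); w=bot.read_camera('wrist'); cv2.imwrite('pics/w9.png',w['image'])
c=bot.read_camera('scene'); cv2.imwrite('pics/s9.png',cv2.resize(c['image'][160:260,200:360],None,fx=5,fy=5,interpolation=cv2.INTER_CUBIC))
pickle.dump((c,w,s['ee_pos'],s['tool_rot']),open('v9.pkl','wb'))
E
```

```text
above t 25.98 ee [456.5  22.5  89.7] ab [-214.9 -120.1] F [-0.5 -0.7 -0.3] Fab [-0.6 -0.7]
down t 26.74 ee [471.8  23.5 -19.3] ab [-199.6 -120.1] F [ 0.5 -0.2 -0.3] Fab [ 0.5 -0.2]
push True t 27.70 ee [511.8  26.1 -20.7] ab [-159.6 -120. ] F [-1.3 -0.5  0.6] Fab [-1.3 -0.4]
up t 29.07 ee [456.1  22.6 178.8] ab [-215.3 -120. ] F [-0.1  0.4 -1.2] Fab [-0.1  0.4]
```

View pics/s9.png

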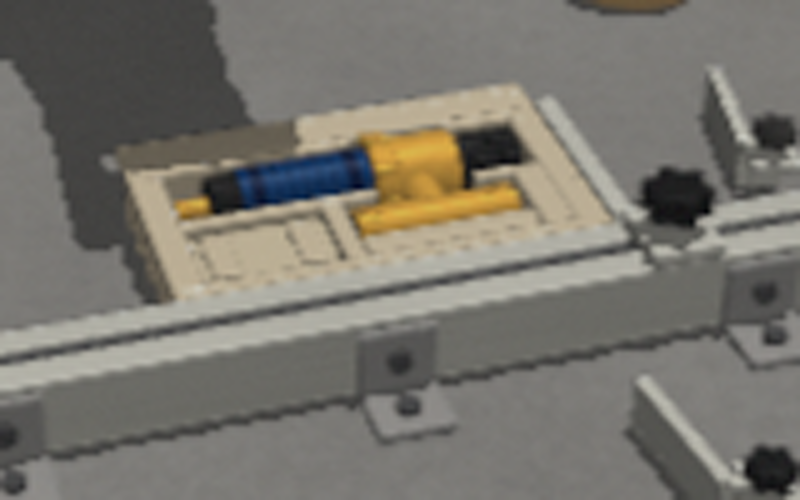

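View pics/w9.png

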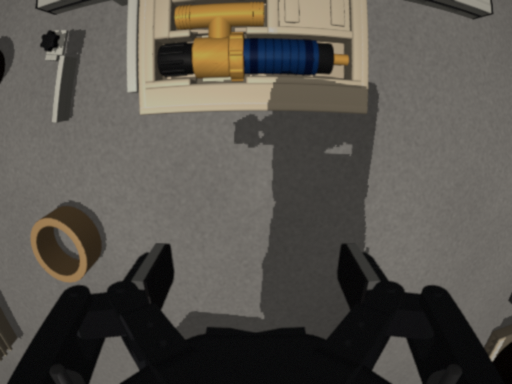

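The seams aren't clear from here, so I'll look straight down on each one with the wrist camera.

```bash
python3 - <<'E'
from h import *
import pickle
V=[]
for i,(a,b) in enumerate(((-150,-4),(-82,-120))):
    bot.move_to(pt(a,b,125),ori(-YH)); bot.dwell(.15)
    s=st('v'); w=bot.read_camera('wrist'); cv2.imwrite(f'pics/w10_{i}.png',cv2.resize(w['image'][:250],None,fx=1.5,fy=1.5,interpolation=cv2.INTER_CUBIC)); V.append((w,s['ee_pos'],s['tool_rot']))
pickle.dump(V,open('v10.pkl','wb'))
E
```

```text
v t 29.95 ee [514.2 141.6 125.5] ab [-149.9   -4.8] F [ 0.4  0.7 -0.2] Fab [0.5 0.7]
v t 30.75 ee [588.9  31.7 125.3] ab [ -82.3 -119.2] F [-0.2  0.5  0.2] Fab [-0.2  0.5]
```

View pics/w10_0.png

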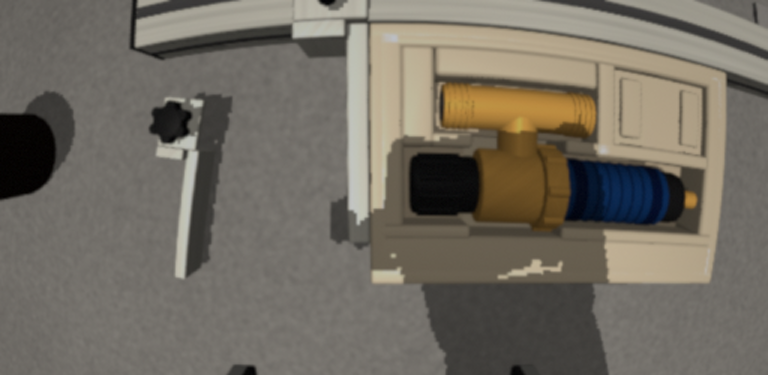

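View pics/w10_1.png

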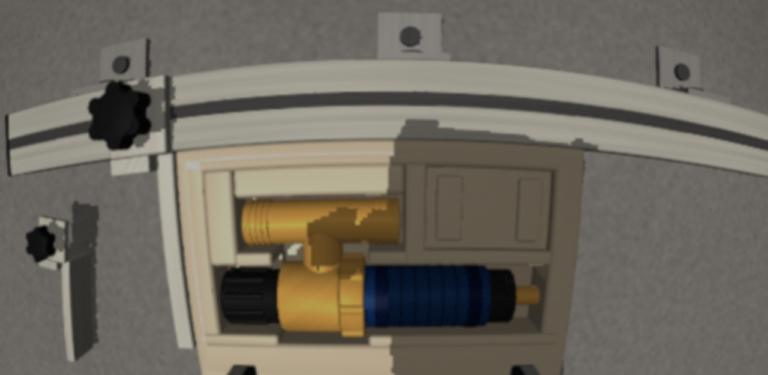

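```bash
python3 - <<'E'
import pickle,cv2,numpy as np
V=pickle.load(open('v10.pkl','rb'))
a=V[0][0]['image']; cv2.imwrite('pics/z0.png',cv2.resize(a[5:165,215:295],None,fx=5,fy=3.7,interpolation=cv2.INTER_NEAREST))
b=V[1][0]['image']; cv2.imwrite('pics/z1.png',cv2.resize(b[80:125,100:400],None,fx=2.6,fy=8,interpolation=cv2.INTER_NEAREST))
for v in(30,60,90,120,140): print(v,a[v,234:254].mean(-1).astype(int))
for u in(140,200,250,300,340,380): print(u,b[86:118,u].mean(-1).astype(int))
E
```

```text
30 [185 185 185 184 184 183 183 182 181 174 146 111 121 150 166 169 169 169
 168 168]
60 [189 189 188 188 187 186 185 184 183 176 154 120 123 151 169 173 172 172
 171 171]
90 [192 191 190 190 190 187 186 186 185 181 160 119 103 143 170 177 175 174
 173 173]
120 [193 193 192 192 192 190 189 188 187 186 175 138  92 117 163 178 178 177
 175 175]
140 [132 148 182 192 193 192 191 191 190 188 176 142 109 132 142 111  96  95
  94  95]
140 [151 153 155 156 156 154 152 149 150 151 144 124 114 134 152 157 159 160
 162 166 172 167 161 161 162 161 152 138 135 146 157 161]
200 [155 156 155 155 157 158 150 123 111 131 151 157 158 159 160 163 168 167
 161 158 160 161 157 145 135 139 152 163 166 167 168 168]
250 [158 158 157 158 157 144 118 115 137 153 156 156 157 158 161 168 167 160
 157 158 158 155 143 134 138 153 163 166 167 168 168 168]
300 [91 85 84 84 83 83 73 66 78 84 86 86 86 85 85 85 85 86 85 85 84 83 79 73
 68 75 84 87 87 86 82 80]
340 [155 155 144 106  85  83  82  80  72  66  78  85  85  85  85  85  84  85
  86  86  85  84  83  82  76  70  69  78  85  86  87  86]
380 [150 153 153 155 156 157 156 149 136 121 104  79  67  78  84  85  84  85
  84  84  84  85  84  85  84  84  84  85  86  85  85  85]
```

View pics/z0.png

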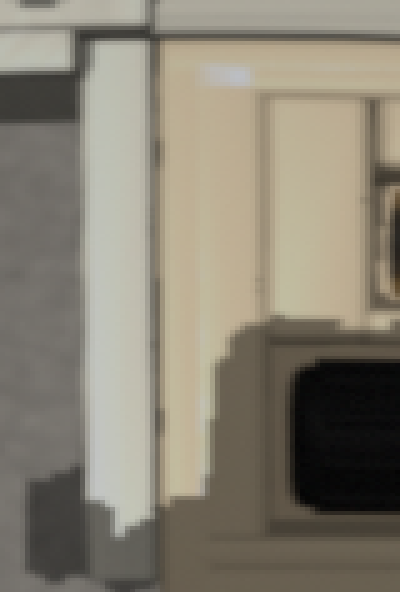

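View pics/z1.png

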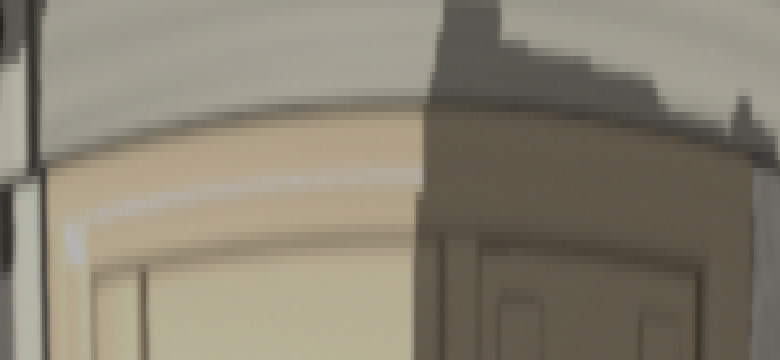

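The rail seam is tight along its whole length. The stop seam shows a thin line at zoomed x≈157, slightly darker towards the free end. There is time for one more nudge each way, a little firmer.

```bash
python3 - <<'E'
from h import *
import pickle
bot.move_to(pt(-85,-285,90),ori(XH))
bot.servo_line(pt(-85,-268,-20),speed=200)
r=bot.servo_line(pt(-85,-242,-20),speed=30,until_force=26); st('end %s'%r)
bot.servo_line(pt(-85,-268,-20),speed=150)
bot.servo_line(pt(-85,-285,90),speed=250)
bot.move_to(pt(-200,-120,90),ori(-YH))
bot.servo_line(pt(-180,-120,-20),speed=200)
r=bot.servo_line(pt(-152,-120,-20),speed=30,until_force=24); st('rail %s'%r)
bot.servo_line(pt(-190,-120,-20),speed=150)
bot.servo_line(pt(-200,-120,125),speed=250)
V=[]
for i,(a,b) in enumerate(((-150,-4),(-82,-120))):
    bot.move_to(pt(a,b,125),ori(-YH)); bot.dwell(.15)
    s=st('v'); w=bot.read_camera('wrist'); V.append((w,s['ee_pos'],s['tool_rot']))
pickle.dump(V,open('v11.pkl','wb'))
a=V[0][0]['image']; cv2.imwrite('pics/z2.png',cv2.resize(a[0:200,90:490],None,fx=2,fy=3,interpolation=cv2.INTER_CUBIC))
for v in(30,60,90,120,140): print(v,a[v,234:254].mean(-1).astype(int))
a=V[1][0]['image']; cv2.imwrite('pics/z3.png',cv2.resize(a[20:250,60:460],None,fx=2,fy=2,interpolation=cv2.INTER_CUBIC))
E
```

```text
end True t 33.81 ee [594.2 -97.3 -19.9] ab [ -85.  -248.3] F [ 1.5 -5.4  2.8] Fab [ 1.2 -5.5]
rail True t 37.70 ee [511.7  26.1 -20.6] ab [-159.6 -119.9] F [-0.3  0.2  0.5] Fab [-0.3  0.2]
v t 39.51 ee [513.8 141.6 124.4] ab [-150.3   -4.8] F [-0.2 -0.3  0. ] Fab [-0.3 -0.2]
v t 40.31 ee [588.8  31.6 125.2] ab [ -82.3 -119.3] F [-0.3  0.7  0.1] Fab [-0.3  0.8]
30 [186 185 186 185 184 184 183 183 181 174 143 112 129 154 167 169 169 168
 168 167]
60 [189 189 189 188 187 187 185 185 183 174 149 114 125 154 169 173 172 171
 171 170]
90 [192 192 191 190 189 188 186 186 186 180 157 114 103 146 172 177 175 174
 173 173]
120 [194 193 193 193 192 190 189 188 188 186 172 134  95 125 167 178 179 177
 175 171]
140 [104 130 180 193 194 192 191 191 190 189 177 141 108 131 137 110  96  95
  95  96]
```

View pics/z2.png

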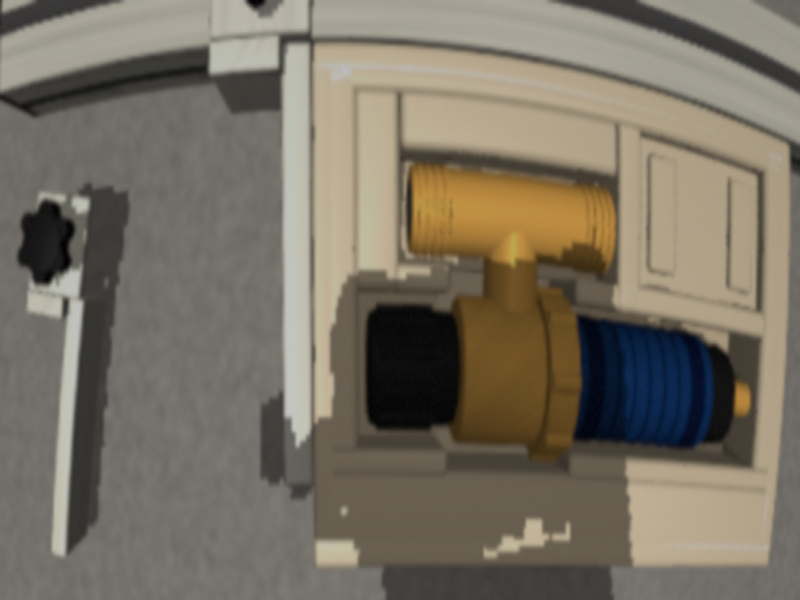

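View pics/z3.png

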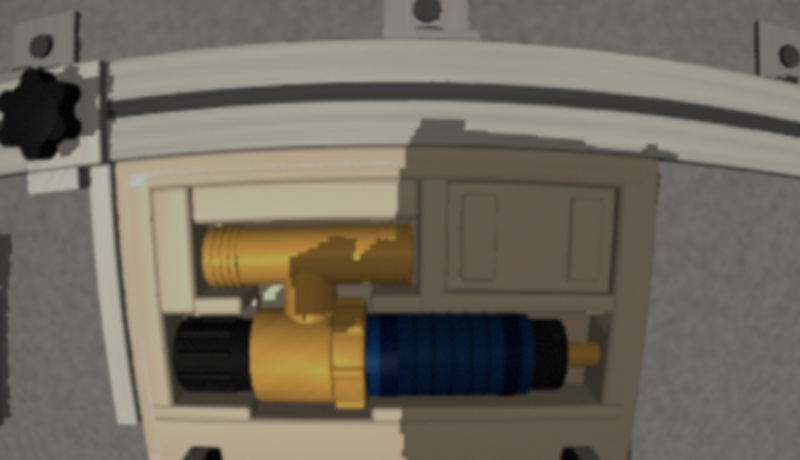

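```bash
python3 - <<'E'
from h import *
bot.move_to(pt(-250,-120,220),ori(-YH)); bot.dwell(.3); st('clear')
c=bot.read_camera('top'); cv2.imwrite('pics/tend.png',c['image'])
bot.finish_job()
E
```

```text
clear t 41.45 ee [421.8  20.4 219.4] ab [-249.7 -120. ] F [-0.3 -0.6  1.1] Fab [-0.3 -0.6]
the job is handed in; nothing more can be done
```

View pics/tend.png

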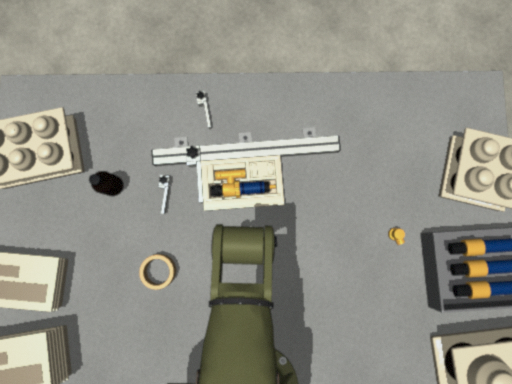

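The tray is in the fence corner, with its long side on the rail and its end against the stop. I handed the job in at about 41.5 s with the hand clear. I squared the tray with an open two-finger push on its end, then pushed it to the rail, along the rail to the stop, and nudged it once more each way.

**Last checks:**
- **Seating:** the firmer final nudges stopped within 0.1 mm of where the earlier ones did (rail side −159.6 mm, end −248.3 mm).
- **Seams:** seen from above, the rail seam is tight. The stop seam shows only a thin dark line, at or below the roughly 0.8 mm pixel size. I could not rule out a sub-millimetre gap there.
- **Surroundings:** the final top view shows the filter in its pocket and the bottle, tape and fitting where they stood.

**What disagreed:**
- **Fingertip height:** the interface puts the fingertips 19 mm beyond the reported TCP, but a touch on the bench showed the open tips about 34 mm behind it. My first pass therefore went over the tray's end rim with the tips about 65 to 70 mm up. The filter's top is at 56 mm, and no contact force showed. I corrected the height before pushing.
- **Forces:** readings right after each stop were low (under 6 N), although the 18–26 N force limits had tripped.

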